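Jack up the vacuum pump and hold it

TASK

The furnaces' vacuum pump needs its front edge raised so that a colleague can change a rubber foot. Carry the little red jack over so that it stands flat on the bench with its orange saddle centred under the yellow-marked lifting lug, pump the handle through one full trial stroke (all the way down, then let it come all the way back up so that the pump settles), and then press the handle all the way down again and keep it held down: finish while still holding, the pump carried by the jack alone. Keep the arm off the pump, and leave the blue box, the crucible and the steel rack where they are.

Things in the scene. Friction and masses are not known exactly. Their poses are not given: they have to be found in the camera images.
- jack: red lever jack, loose, 0.8 kg. Origin on its underside (bench level) on its long centre line; +x points to the saddle end, -x to the handle end, z up. Base plate 80 mm wide, 10 mm thick, from x = -130 to +110 mm, so pressing does not tip it. Saddle column (46 mm diameter) at x = 85; carrying rib at x = 12; handle pivot at x = -28 mm, 42 mm up
- jack_grip (a point): centre of the top of the jack's red carrying rib: jack x = 12 mm, 80 mm above the bench; axes as the jack's. The rib is 50 mm long (x) and 24 mm thick (y); grip it across its thickness from above, fingertips down to 40 mm above the bench
- saddle_top (a point): centre of the flat top of the round orange saddle (36 mm diameter), jack x = 85 mm, 72 mm above the bench with the handle up; rises 18 mm with a full stroke
- handle_pad (a point): centre of the top face of the black pad (52 x 40 x 14 mm) on the end of the jack handle, 106 mm from the pivot. The handle slopes up and back (jack -x). Handle up: pad centre at jack x = -120 mm, 94 mm above the bench; fully down: x = -134 mm, 49 mm above the bench
- jack_handle (a joint): handle angle, rad: 0 = up (sloping 0.45 rad above level), 0.45 = fully down (level, at its stop). Drives the saddle up 40 mm per rad. No latch: a spring (about 3 N at the pad) and the load push it back up. Takes 10 to 20 N on the pad with the pump on the saddle
- lift_point (a point): centre of the underside of the steel lug's outer end, the face the saddle pushes on, 80 mm above the bench when the pump is level. Lug 40 mm wide, 10 mm thick, pointing along this point's +y, tip 20 mm beyond this point. Below it is free but for the edge of a 4 mm mat 36 mm back (-y) and the bracket 56 mm back: bring the jack in along -y, saddle end first
- lift_mark (a point): centre of the top of the lug's 40 x 40 mm yellow pad with a black dot, straight above the lift point, 92 mm above the bench; axes as the pump's
- pump_tilt (a joint): tilt (rad) of the vacuum pump (about 9 kg, 290 x 200 mm, 215 mm high, white motor, blue oil case) about its rear feet, 256 mm behind (-y) the lift point: 0 = level on all four feet, positive = lug side raised; a full jack stroke gives about 0.035
- parts_box: blue open plastic box 100 x 160 x 70 mm, origin under its centre; leave alone
- crucible: white ceramic crucible with a narrow neck, 60 mm wide, 80 mm high, origin under its centre; leave alone
- rack: small steel firing-tray rack 90 x 130 x 52 mm, origin under its centre; leave alone

How it is judged (in metres and radians):
On the way, in this order (a step that is already met when the one before it is completed fails the run):
1. the jack stands flat on the bench with its saddle centred (within 15 mm) under the lug's lift point, handle up (horizontal distance between saddle_top and lift_point below 0.015 m and height (world z) of jack below 0.004 m and angle between jack's own z axis and vertical below 0.05 rad and value of joint jack_handle below 0.1 rad and height (world z) of saddle_top below 0.079 m), for 0.2 s.
2. first stroke: handle pressed down (over 0.38 rad) and the pump raised by the jack (value of joint jack_handle above 0.38 rad and value of joint pump_tilt above 0.02 rad and contact force between jack and pump_tilt above 8 N and height (world z) of jack below 0.004 m), for 0.1 s.
3. handle back up (under 0.08 rad) and the pump settled on its feet (value of joint jack_handle below 0.08 rad and value of joint pump_tilt below 0.004 rad), for 0.1 s.
At the end, for the whole second after the job is handed in: Robot holds the handle down (over 0.38 rad, over 3 N on the jack); jack flat on the bench, saddle within 18 mm of the lift point; pump raised (tilt over 0.02 rad) on the saddle (over 8 N), arm not touching it; bystanders within 30 mm of their starts (all of step 2 and horizontal distance between saddle_top and lift_point below 0.018 m and angle between jack's own z axis and vertical below 0.05 rad and linear speed of jack below 0.02 m/s and distance of each of parts_box, crucible, rack from where it was at the start of the episode below 0.03 m and contact force between any of the fingers, the arm and jack above 3 N and contact force between each of the fingers, the arm and pump_tilt below 0.5 N); the arm keeps its last pose, push and grip.
It fails at once if the arm pushes or lifts the pump itself (contact force between any of the fingers, the arm and pump_tilt above 10 N).
It fails at once if the jack is tipped over (angle between jack's own z axis and vertical above 0.6 rad).
It fails at once if a bystander is disturbed (distance of any of parts_box, crucible, rack from where it was at the start of the episode above 0.03 m).
It also fails if it takes over 61 s, if anything falls off the work surface, if the arm or the gripper's body presses on something with over 40 N, if the wrist force passes 120 N, or if a joint passes its speed limit or range.

ROBOT

A 7-joint arm with a two-finger parallel gripper is mounted at the origin on the work surface. World frame = base frame: x ahead of the robot, y to its left, z up, the work surface at z = 0. Lengths are in mm, angles in rad, forces in N, time in s.
With the tool pointing down it reaches from about 400 to 875 mm from the base axis. Payload 4.4 kg.
Tool frame: the origin (TCP) lies midway between the tips of the shut fingers; the grasp point (between the pads) lies 19 mm behind it; z points along the fingers, y is the direction in which the jaws open and shut (so a half turn about z gives the same grasp; the last joint's range is limited). The gripper opens to 85 mm and grips with 20 to 120 N. Pads are 22 mm wide; open, the fingers measure 114 mm over their backs; the gripper's body (76 mm by 85 mm) begins 54 mm behind the grasp point. The pads swing forward as they close: fully open they stand 13 mm farther back than shut.
Start: joints at [-1.325, 0.628, 0.038, 1.517, -0.027, 0.996, -0.02], TCP at [199.378, 618.681, 231.313] pointing down, gripper open.
Joint ranges: [-3.06, 3.06], [-0.37, 2.12], [-1.25, 1.32], [0.18, 2.47], [-1.1, 4.24], [0.23, 1.98], [-2.94, 2.94]. Speed limits (rad/s): [2.57, 2.57, 3.14, 3.14, 3.14, 3.14, 3.14].

INTERFACE

Orientations are given as [roll, pitch, yaw] about the fixed x, y, z axes, in that order (R = Rz(yaw) Ry(pitch) Rx(roll)).
In Python, from cell import * gives the robot as it stands. The module is installed in compiled form; this text tells all that it offers.
- The arm moves only by the tool move_arm, never from a script. Its argument "series" is a list of rows, each a list of 2 entries, a list of its own where there are three numbers: the shift along the tool's x, y, z in m, then the turn about the tool's z in rad. In form: [[[x, y, z], yaw], ...]. A call has 1 to 5 rows; each row is the pose to reach, as a shift and turn from the pose measured when the call began, along the tool's axes at that moment; what a row does not reach only later rows make up. A row lasts 1/8 s, in which the tool goes at most 62.5 mm and 10.7 degrees, less where a joint would pass 70% of its speed; a pose out of reach is approached as far as the arm can. A call with a gripper value outside its range is refused whole. "claw" is the opening, from 0 (shut) to 1 (fully open), set as the call begins (left out, the last holds). The fingers move at their own pace and stop on an object; the grip force is fixed at half the most. Time passes only in rows, so rows that repeat a pose let the fingers close. It gives the time, the measured TCP pose, the force and the opening at its end, in the units of the state.
- read_state(): the state, without advancing time (a new reading comes with each control period).
- get_image(name): name is "scene" or "top"; returns the picture (420x560x3 uint8, blue, green, red); there is no depth.
- camera_model(name): a dict with "fov_y" (degrees; the focal length in pixels is half the picture's height over the tangent of half this angle, whatever the lens; pixels are square), "cx", "cy" (the principal point, pixels), "k1" (the pictures are not rectified: a ray, as slopes to the right and down, at radius r is drawn at 1 + k1 r^2 times it, then the intrinsics apply), "pose" (4x4, takes a point from camera to world coordinates). Camera axes: x right, y down, z forward; pixel columns grow to the right and rows downward; lengths in mm; the calibration is good to about 2 mm. A picture is of the moment at which its call begins. camera_model takes no time and is no camera call.
- finish_job(): hands the job in, once; it reports no verdict.
The state is a dict: "clock": time; "qpos": joint angles; "qd": joint speeds; "tau": joint torques, N m; "eef_pos": TCP position; "tool_rot": TCP orientation; "force": force on the tool from outside, world axes, zero at the start; "torque": the same for the moment, N m; "width": finger opening in mm.
Only numpy, scipy, OpenCV 4.12 (cv2) and the standard library are available. Lean on these libraries where they do the work, as an engineer would, in place of code of your own. Each camera call takes 0.05 s, during which the arm holds its last target. There are 200 camera calls.

## Working session

There is one attempt and no reset: what is moved stays moved. The work goes in short steps, Python scripts to look and compute and a tool call to move; the robot and the scene stay as the last step left them, time stands still between calls to the robot, and variables do not carry over. Pictures are saved under pics/ and viewed, about 8 in all and at most 12, crops included, and the job is handed in when it is done.

Besides the shell and the picture viewer there is one more tool, called after ">>>" as a command line: name --argument value ..., lists and objects as JSON in quotes. move_arm: Moves the arm, as the interface text tells. Its arguments: {"type":"object","properties":{"series":{"type":"array"},"claw":{"type":"number"}},"required":["series"]}

```bash
mkdir -p pics
python3 - <<'E'
from cell import *
import cv2
for n in("scene","top"):
    cv2.imwrite(f"pics/{n}0.png",get_image(n)); print(n,camera_model(n))
print(read_state())
E
```

```text
scene {'fov_y': 52.57052309612809, 'cx': 279.49959683886874, 'cy': 215.6755151806335, 'k1': 0.009080063327574201, 'pose': array([[-3.99761148e-01,  5.92572350e-01, -6.99320408e-01,
         1.46575862e+03],
       [ 9.16533968e-01,  2.68824722e-01, -2.96139755e-01,
         4.26007277e+02],
       [ 1.25103839e-02, -7.59336077e-01, -6.50578367e-01,
         8.57068369e+02],
       [ 0.00000000e+00,  0.00000000e+00,  0.00000000e+00,
         1.00000000e+00]])}
top {'fov_y': 52.90841155225089, 'cx': 278.484009189149, 'cy': 213.60652264596823, 'k1': -0.09964309194081478, 'pose': array([[ 1.99733419e-02, -9.95158746e-01,  9.62295992e-02,
         4.67393784e+02],
       [-9.99463484e-01, -2.23728220e-02, -2.39207438e-02,
         6.58546414e+01],
       [ 2.59578651e-02, -9.57001932e-02, -9.95071687e-01,
         1.38194528e+03],
       [ 0.00000000e+00,  0.00000000e+00,  0.00000000e+00,
         1.00000000e+00]])}
{'clock': 0.1, 'qpos': array([-1.32483085,  0.62927599,  0.03844959,  1.51824329, -0.02700488,
        0.99633114, -0.0200031 ]), 'qd': array([ 4.29271500e-04, -7.65432085e-04,  1.72780417e-04, -3.50338493e-03,
        4.42117394e-05,  1.67446033e-03,  6.48116186e-04]), 'tau': array([ 3.72997398e-03, -5.64534152e+01,  1.23113751e+00, -1.93973351e+01,
        1.14017291e-02,  5.45488321e-03, -2.08079331e-05]), 'eef_pos': array([199.18090703, 618.14194913, 230.47456549]), 'tool_rot': array([-3.13985301e+00,  1.72668648e-05,  2.82981809e+00]), 'force': array([ 0.10692825, -0.79777123,  0.39253573]), 'torque': array([-0.01080079, -0.02360986,  0.01644507]), 'width': 85.47478711039015}
```

View pics/scene0.png

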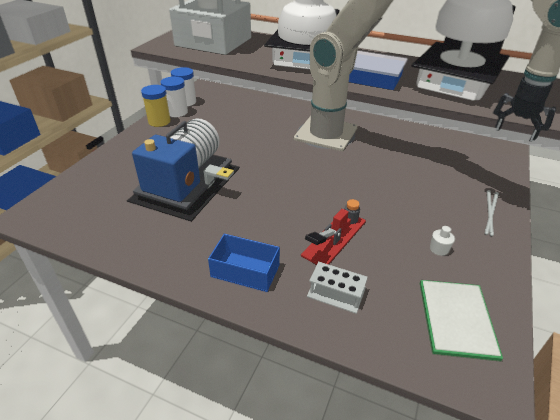

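View pics/top0.png

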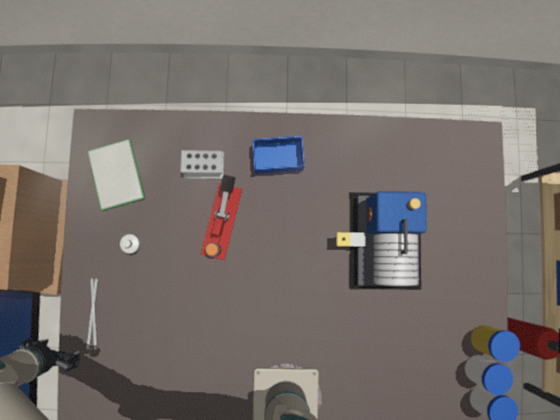

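The scene shows the jack mid-bench: orange saddle at top-view (212,250), black pad at (229,184), and the yellow lug mark at (344,239). The rack is at (202,163), beside the handle, and the box is at (278,155). Next I measure these points by colour.

```bash
cat > h.py <<'E'
from cell import *
import numpy as np, cv2
def ray(n,uv):
    c=camera_model(n); f=210/np.tan(np.radians(c['fov_y']/2)); T=np.array(c['pose'])
    d=(np.array(uv,float)-[c['cx'],c['cy']])/f; s=d.copy()
    for _ in range(20): s=d/(1+c['k1']*(s@s))
    return T[:3,3],T[:3,:3]@np.r_[s,1]
def at(n,uv,z):
    o,d=ray(n,uv); return (o+d*(z-o[2])/d[2])[:2].round(1)
def px(n,P):
    c=camera_model(n); f=210/np.tan(np.radians(c['fov_y']/2)); T=np.array(c['pose'])
    p=T[:3,:3].T@(np.array(P,float)-T[:3,3]); s=p[:2]/p[2]
    return s*(1+c['k1']*(s@s))*f+[c['cx'],c['cy']]
def blob(im,lo,hi,box,pr=True):
    x0,y0,x1,y1=box; hsv=cv2.cvtColor(im,cv2.COLOR_BGR2HSV)[y0:y1,x0:x1]
    m=cv2.inRange(hsv,np.array(lo),np.array(hi))
    n,l,s,c=cv2.connectedComponentsWithStats(m); i=1+np.argmax(s[1:,4])
    return c[i]+[x0,y0],s[i,4],s[i,:4]+[x0,y0,0,0]
E
python3 - <<'E'
from h import *
im=cv2.imread('pics/top0.png'); sc=cv2.imread('pics/scene0.png')
for nm,n,i,lo,hi,b,z in [("saddle","top",im,(8,150,100),(20,255,255),(195,235,230,265),72),("saddle","scene",sc,(8,150,100),(20,255,255),(335,190,370,220),70),
 ("mark","top",im,(20,120,100),(35,255,255),(330,225,360,255),92),("mark","scene",sc,(20,120,100),(35,255,255),(205,160,245,185),92),
 ("pad","top",im,(0,0,0),(180,255,45),(215,170,240,195),94),("pad","scene",sc,(0,0,0),(180,255,45),(300,228,332,250),94),
 ("red","top",im,(0,150,80),(6,255,255),(195,170,250,265),10)]:
    try:
        c,a,bb=blob(i,lo,hi,b); print(nm,n,c.round(1),a,bb,at(n,c,z))
    except Exception as e: print(nm,n,e)
big=lambda c:cv2.resize(c,None,fx=6,fy=6,interpolation=cv2.INTER_CUBIC)
a=big(im[165:265,195:260]); b=big(im[205:265,325:390])
o=np.zeros((600,800,3),np.uint8); o[:600,:390]=a[:600]; o[:360,400:790]=b; cv2.imwrite('pics/crop0.png',o)
E
```

```text
saddle top [211.5 249.3] 75 [206 245  11  10] [478.7 239.1]
saddle scene [352.5 204.4] 104 [347 200  12  10] [484.2 243.3]
mark top [341.2 245.3] 9 [339 245   6   2] [ 498.6 -159.7]
mark scene [224.8 171.7] 94 [217 167  17  10] [ 520.1 -163.2]
pad top [231. 191.] 1 [231 191   1   1] [658.6 182.5]
pad scene [315.6 238.3] 142 [305 233  22  12] [689.5 200.3]
red top [222.2 223.4] 1080 [201 188  41  72] [564.  215.3]
```

View pics/crop0.png

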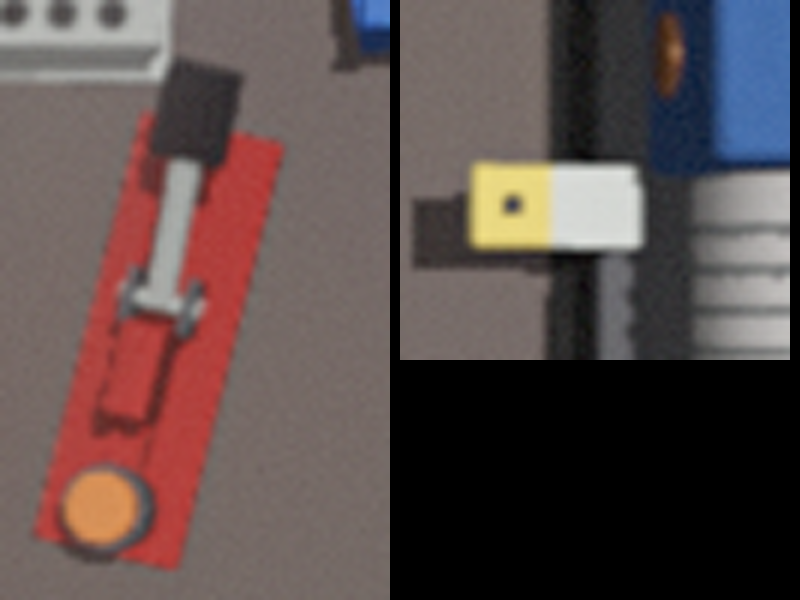

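Run:
```python
from h import *
def t(cx,cy,z,x0=195,y0=165): return at("top",((cx+.5)/6-.5+x0,(cy+.5)/6-.5+y0),z)
C=[t(*c,10) for c in((143,112),(285,148),(178,570),(35,535))];print("corners",C)
C=np.array(C); m=C.mean(0); d=(C[2]+C[3]-C[0]-C[1]); L=np.linalg.norm(d)/2; d/=np.linalg.norm(d)
print("centre",m,"len",L,"wid",np.linalg.norm(C[0]-C[1]),"yaw",np.arctan2(d[1],d[0]),"origin",m+10*d)
O=m+10*d
print("pred saddle",O+85*d,"meas",t(101,509,72)); print("pred rib",O+12*d,"meas",t(137,368,80)); print("pred pad",O-120*d,"meas",t(203,103,94))
for c in((512,204),(511,206),(470,163),(470,248),(642,248),(642,165)): print("mark",t(*c,92,325,205))
print("rack crn",t(165,78,0),"box",at("top",(252,175),0), at("top",(305,170),0))
print("scene px mark pred",px("scene",[*t(512,204,92,325,205),92]),"saddle",px("scene",[*(O+85*d),72]), "pad", px("scene",[*(O-120*d),94]))
```

```text
corners [array([695.8, 232.3]), array([677.7, 153.9]), array([446.9, 205.2]), array([463.9, 282.9])]
centre [571.075 218.575] len 236.89391085462708 wid 80.46222716281223 yaw 2.9248238450778365 origin [561.30902505 220.72575178]
pred saddle [478.29823794 239.00714189] meas [478.2 239.5]
pred rib [549.5898551  223.30665391] meas [550.9 222.3]
pred pad [678.50072449 194.91673044] meas [687.2 191.4]
mark [ 523.3 -375.6]
mark [ 522.2 -375.1]
mark [ 544.2 -353.4]
mark [ 500.2 -353.2]
mark [ 501.6 -445.2]
mark [ 544.8 -445.7]
rack crn [716.8 222. ] box [727.7 123.1] [749.1 -52.9]
scene px mark pred [167.33222222 156.76374547] saddle [351.76546609 202.38169565] pad [315.09227871 235.03940048]
```

Run:
```python
from h import *
def t(cx,cy,z,x0=325,y0=205): return at("top",((cx-400+.5)/6-.5+x0,(cy+.5)/6-.5+y0),z)
for c in((512,204),(511,206),(470,163),(470,248),(642,248),(642,165)): print("mark",t(*c,92))
M=t(512,204,92); print(px("scene",[*M,92]))
print("mat edge",t(549,100,4),t(549,320,4))
# least-squares two-view triangulation
def tri(a,b):
    A=[];B=[]
    for n,uv in(("top",a),("scene",b)):
        o,d=ray(n,uv); d=d/np.linalg.norm(d); P=np.eye(3)-np.outer(d,d); A.append(P);B.append(P@o)
    return np.linalg.solve(sum(A),sum(B)).round(1)
print("tri saddle",tri((211.4,249.4),(352.5,204.4)),"mark",tri((343.25,238.6),(224.8,171.7)))
```

```text
mark [ 519.5 -165.9]
mark [ 518.4 -165.3]
mark [ 540.1 -144. ]
mark [ 496.6 -144.4]
mark [ 498.2 -233.4]
mark [ 540.8 -233.3]
[224.12396177 171.41821264]
mat edge [ 580.6 -201.8] [ 460.1 -202.5]
tri saddle [478.1 241.3  64.9] mark [ 519.  -165.    91.1]
```

```bash
cat >> h.py <<'E'
from scipy.spatial.transform import Rotation as Ro
def plan(wps,start=None):
    "wps: (x,y,z,yaw) per call end; prints total tool-frame shift (m) and tool turn per call, assuming tool down"
    s=read_state(); p=np.array(s['eef_pos']); R=Ro.from_euler('xyz',s['tool_rot']); yaw=s['tool_rot'][2]
    for w in wps:
        d=R.inv().apply(np.array(w[:3])-p)/1000; t=-((w[3]-yaw+np.pi)%(2*np.pi)-np.pi)
        if len(w)>4: t=w[4]
        print(w,"shift",d.round(4),"turn",round(t,4))
        p=np.array(w[:3]);yaw=w[3];R=Ro.from_euler('xyz',[np.pi,0,yaw])
E
python3 - <<'E'
from h import *
y=2.83
plan([(310,500,230,y-.85),(420,365,220,y-1.7),(550.3,222.8,200,y-2.55),(550.3,222.8,120,-.22)])
E
```

```text
(310, 500, 230, 1.98) shift [-0.1417 -0.0785  0.0006] turn 0.8498
(420, 365, 220, 1.1300000000000001) shift [-0.1676  0.0472  0.01  ] turn 0.85
(550.3, 222.8, 200, 0.28000000000000025) shift [-0.073   0.1785  0.02  ] turn 0.85
(550.3, 222.8, 120, -0.22) shift [ 0.   -0.    0.08] turn 0.5
```

>>> move_arm --series '[[[-0.028,-0.016,0],0.17],[[-0.056,-0.031,0],0.34],[[-0.085,-0.047,0],0.51],[[-0.113,-0.063,0],0.68],[[-0.142,-0.078,0],0.85]]' --claw 1

```text
clock: 0.72
eef_pos: [310.8, 499.3, 230.3]
tool_rot: [-3.14, 0.002, 1.974]
force: [-0.1, 0.4, -0.2]
width: 85.4
```

>>> move_arm --series '[[[-0.034,0.009,0.002],0.17],[[-0.067,0.019,0.004],0.34],[[-0.1,0.028,0.006],0.51],[[-0.134,0.038,0.008],0.68],[[-0.168,0.047,0.01],0.85]]'

```text
clock: 1.35
eef_pos: [420.4, 362.2, 220.2]
tool_rot: [-3.141, 0.003, 1.119]
force: [1.1, 0.2, -0.7]
width: 85.8
```

>>> move_arm --series '[[[-0.014,0.036,0.004],0.17],[[-0.029,0.071,0.008],0.34],[[-0.044,0.106,0.012],0.51],[[-0.058,0.142,0.016],0.68],[[-0.073,0.178,0.02],0.85]]'

```text
clock: 1.98
eef_pos: [549.1, 218.1, 199.9]
tool_rot: [3.14, 0.003, 0.264]
force: [0.2, -0.2, 0.1]
width: 85.1
```

>>> move_arm --series '[[[0,0,0.015],0.17],[[0,0,0.03],0.34],[[0,0,0.05],0.49],[[0,0,0.06],0.49],[[0,0,0.06],0.49]]'

```text
clock: 2.6
eef_pos: [548.4, 217.9, 139.2]
tool_rot: [3.138, 0.003, -0.224]
force: [-0.2, 0.1, 0.2]
width: 85.6
```

Run:
```python
from h import *
plan([(550.3,222.8,41,-.22)]); s=read_state();print(s['eef_pos'],s['tool_rot'],s['qpos'])
sc=get_image("scene");cv2.imwrite('pics/s1.png',cv2.resize(sc[130:290,230:430],None,fx=4,fy=3.75,interpolation=cv2.INTER_CUBIC)[:600])
```

```text
(550.3, 222.8, 41, -0.22) shift [ 0.0011 -0.0056  0.0982] turn -0.0035
[548.38686462 217.92679129 139.18840566] [ 3.13767320e+00  2.79499206e-03 -2.23535952e-01] [-0.8849014   0.79635617  0.7837086   1.78693276 -0.71556713  0.8731737
 -1.55874843]
```

>>> move_arm --series '[[[0.001,-0.0056,0.015],0],[[0.001,-0.0056,0.035],0],[[0.001,-0.0056,0.06],0],[[0.001,-0.0056,0.08],0],[[0.001,-0.0056,0.08],0]]'

```text
clock: 3.28
eef_pos: [549.6, 222.5, 57.9]
tool_rot: [3.137, 0.005, -0.224]
force: [-0.5, -0.2, 0.3]
width: 85.6
```

Run:
```python
from h import *
plan([(550.3,222.8,42,-.22)])
sc=get_image("scene");cv2.imwrite('pics/s1.png',cv2.resize(sc[140:290,250:450],None,fx=4,fy=4,interpolation=cv2.INTER_CUBIC))
```

```text
(550.3, 222.8, 42, -0.22) shift [ 0.0007 -0.0005  0.0159] turn -0.0043
```

View pics/s1.png

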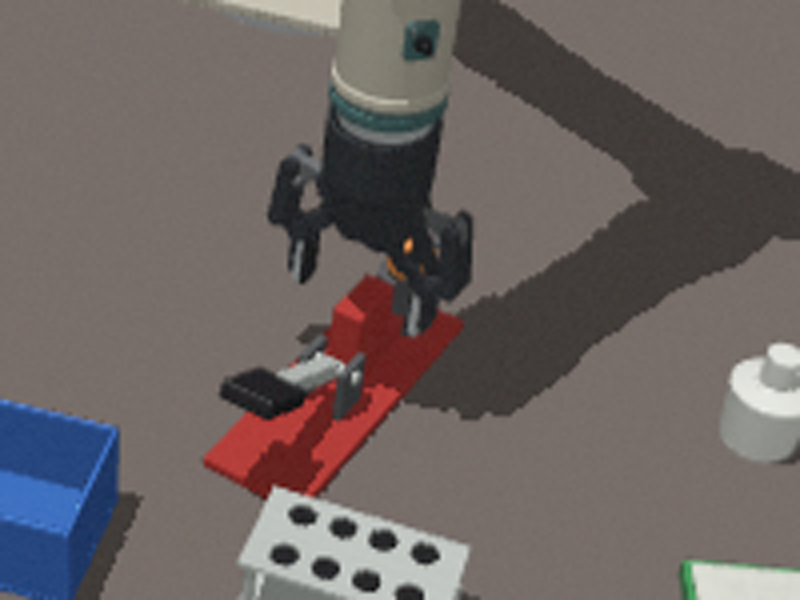

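The fingers straddle the rib (rib at crop (355,320), fingers at (300,260) and (420,310)), so I descend and close.

>>> move_arm --series '[[[0.0007,-0.0005,0.008],0],[[0.0007,-0.0005,0.016],0],[[0.0007,-0.0005,0.016],0]]'

```text
clock: 3.7
eef_pos: [551.0, 222.9, 42.6]
tool_rot: [3.137, 0.004, -0.224]
force: [-0.5, 1.1, -0.3]
width: 85.1
```

>>> move_arm --series '[[[0,0,0],0],[[0,0,0],0],[[0,0,0],0],[[0,0,0],0],[[0,0,0],0]]' --claw 0

```text
clock: 4.32
eef_pos: [551.5, 224.5, 43.2]
tool_rot: [3.14, 0.003, -0.223]
force: [0.2, 4.3, 4.3]
width: 23.4
```

>>> move_arm --series '[[[0,0,0],0],[[0,0,0],0],[[0,0,-0.004],0],[[0,0,-0.012],0],[[0,0,-0.02],0]]'

```text
clock: 4.95
eef_pos: [551.0, 223.8, 63.2]
tool_rot: [3.138, 0.004, -0.224]
force: [-0.1, -0.4, -7.3]
width: 23.1
```

Run:
```python
from h import *
plan([(551,224,150,-.224),(541,150,150,.376),(530,75,150,.976),(519,5,150,1.565)])
```

```text
(551, 224, 150, -0.224) shift [-0.0004  0.0001 -0.0868] turn 0.0001
(541, 150, 150, 0.376) shift [0.0067 0.0744 0.    ] turn -0.6
(530, 75, 150, 0.976) shift [-0.0378  0.0657  0.    ] turn -0.6
(519, 5, 150, 1.565) shift [-0.0641  0.0301  0.    ] turn -0.589
```

>>> move_arm --series '[[[0,0,-0.015],0],[[0,0,-0.035],0],[[0,0,-0.055],0],[[0,0,-0.075],0],[[0,0,-0.087],0]]'

```text
clock: 5.58
eef_pos: [552.0, 224.1, 152.0]
tool_rot: [3.139, 0.002, -0.224]
force: [-0.7, 0.0, -8.0]
width: 23.3
```

>>> move_arm --series '[[[0.001,0.012,0],-0.08],[[0.002,0.028,0],-0.2],[[0.004,0.044,0],-0.33],[[0.005,0.06,0],-0.46],[[0.007,0.074,0],-0.6]]'

```text
clock: 6.2
eef_pos: [542.0, 149.5, 152.5]
tool_rot: [3.141, 0.004, 0.38]
force: [-0.8, -1.0, -6.7]
width: 23.0
```

>>> move_arm --series '[[[-0.007,0.013,0],-0.12],[[-0.015,0.026,0],-0.24],[[-0.023,0.04,0],-0.36],[[-0.03,0.053,0],-0.48],[[-0.038,0.066,0],-0.6]]'

```text
clock: 6.82
eef_pos: [531.1, 73.1, 153.0]
tool_rot: [-3.141, 0.004, 0.983]
force: [-0.5, -0.1, -7.6]
width: 23.2
```

>>> move_arm --series '[[[-0.014,0.007,0],-0.13],[[-0.028,0.014,0],-0.27],[[-0.044,0.021,0],-0.42],[[-0.056,0.027,0],-0.53],[[-0.064,0.03,0],-0.59]]'

```text
clock: 7.45
eef_pos: [520.4, 1.3, 153.6]
tool_rot: [-3.139, 0.004, 1.573]
force: [-1.1, 0.5, -7.4]
width: 23.2
```

Run:
```python
from h import *
plan([(519,5,45.5,1.571)]); s=read_state();print(s['eef_pos'],s['tool_rot'],s['qpos'],s['width'],s['force'])
```

```text
(519, 5, 45.5, 1.571) shift [ 0.0041 -0.0011  0.1081] turn 0.0023
[520.4417669    1.29083908 153.6466176 ] [-3.13865165  0.00384697  1.57328442] [-0.23522133  0.56926298  0.26157792  1.95832783 -0.22749578  0.64510426
  0.17237123] 23.210064605146812 [-1.13844425  0.52421627 -7.38993336]
```

Lower to about 3 mm above the bench, then look from the top.

>>> move_arm --series '[[[0.001,0,0.02],0.002],[[0.002,-0.001,0.045],0.002],[[0.003,-0.001,0.07],0.002],[[0.003,-0.001,0.095],0.002],[[0.004,-0.001,0.105],0.002]]'

```text
clock: 8.07
eef_pos: [518.5, 4.1, 47.7]
tool_rot: [-3.137, 0.005, 1.57]
force: [-0.7, 0.2, -7.6]
width: 23.2
```

Run:
```python
from h import *
im=get_image("top"); sc=get_image("scene"); s=read_state(); print(s['eef_pos'],s['tool_rot'])
cv2.imwrite('pics/t2.png',im)
for n,i,b in(("top",im,(255,200,360,300)),("scene",sc,(200,140,340,240))):
    c,a,bb=blob(i,(8,150,100),(20,255,255),b); print(n,c,a,bb,at(n,c,75))
o=np.zeros((600,800,3),np.uint8)
o[:,:390]=cv2.resize(im[200:300,265:360],(390,410)).repeat(1,0)[:600] if 0 else 0
o[:420,:]=cv2.resize(im[195:279,225:385],(800,420),interpolation=cv2.INTER_CUBIC)
cv2.imwrite('pics/c2.png',o[:420]);
```

```text
[518.68384085   4.60189721  48.09528914] [-3.13704581  0.00434483  1.57099845]
top [315.66666667 239.5       ] 6 [315 237   2   6] [515.6 -82.6]
scene [252.07608696 184.52173913] 92 [247 180  11  10] [524.6 -66.2]
```

View pics/c2.png

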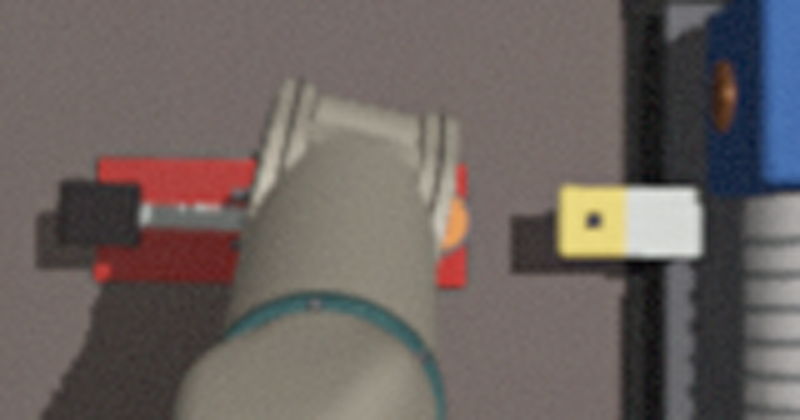

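Run:
```python
from h import *
def t(cx,cy,z): return at("top",((cx+.5)/5-.5+225,(cy+.5)/5-.5+195),z)
C=np.array([t(*c,14) for c in((97,157),(466,165),(466,287),(94,284))]); print(C)
m=C.mean(0); d=C[1]+C[2]-C[0]-C[3]; d/=np.linalg.norm(d); O=m+10*d
print("yaw",np.arctan2(d[1],d[0]),"origin",O,"rib",O+12*d,"saddle",O+85*d,"pad pred",O-120*d,"meas",t(100,210,98),"mark",t(593,220,92),t(593,221,92))
```

```text
[[556.8 144. ]
 [556.8 -96. ]
 [477.5 -97. ]
 [474.6 143.8]]
yaw -1.564764785960705 origin [516.48531504  13.7001819 ] rib [516.55769309   1.70040017] saddle [516.99799291 -71.29827198] pad pred [515.76153453 133.69799913] meas [519.1 136.5] mark [ 519.4 -165.7] [ 518.8 -165.7]
```

>>> move_arm --series '[[[-0.002,0.001,0.003],0],[[-0.015,0.001,0.003],0],[[-0.03,0.001,0.003],0],[[-0.045,0.001,0.003],0],[[-0.05,0.001,0.003],0]]'

```text
clock: 8.8
eef_pos: [519.7, -47.9, 45.6]
tool_rot: [-3.138, 0.005, 1.568]
force: [0.0, -0.5, -7.2]
width: 22.9
```

>>> move_arm --series '[[[-0.01,0,0],0],[[-0.022,0,0],0],[[-0.034,0,0],0],[[-0.044,0,0],0],[[-0.045,0,0],0]]'

```text
clock: 9.43
eef_pos: [519.5, -94.3, 45.8]
tool_rot: [-3.138, 0.006, 1.566]
force: [-1.0, 0.7, -7.6]
width: 23.5
```

Run:
```python
from h import *
im=get_image("top"); sc=get_image("scene"); s=read_state(); print(s['eef_pos'],s['tool_rot'],s['force'])
a=cv2.resize(im[195:279,245:405],(800,420),interpolation=cv2.INTER_CUBIC)
cv2.imwrite('pics/c3.png',a); cv2.imwrite('pics/s3.png',cv2.resize(sc[130:220,180:300],(800,600),interpolation=cv2.INTER_CUBIC))
```

```text
[519.45812435 -92.75968397  45.76372998] [-3.13732362  0.00497868  1.56772216] [ 0.01281136  0.62684408 -8.41532358]
```

View pics/c3.png

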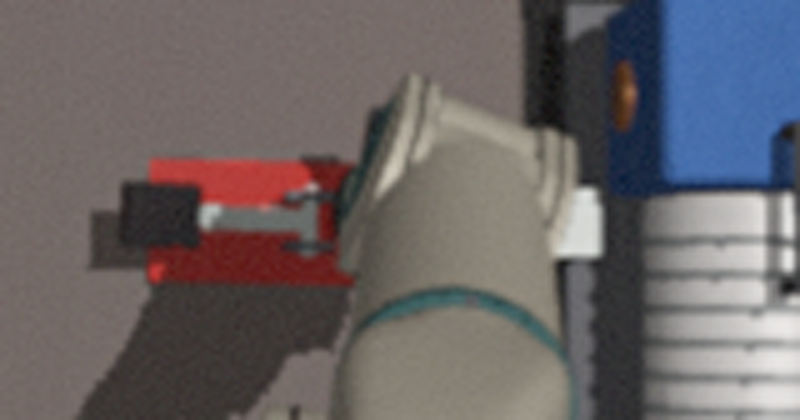

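View pics/s3.png

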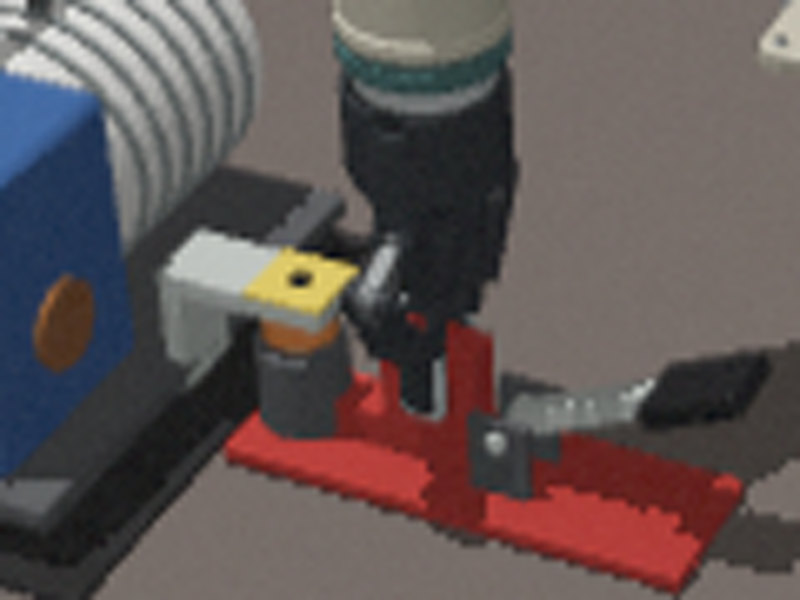

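>>> move_arm --series '[[[0.002,0,0],0],[[0.002,0,0.001],0],[[0.002,0,0.002],0],[[0.002,0,0.003],0],[[0.002,0,0.003],0]]'

```text
clock: 10.15
eef_pos: [519.4, -90.5, 43.4]
tool_rot: [-3.137, 0.005, 1.568]
force: [-1.9, 1.4, 1.8]
width: 23.5
```

>>> move_arm --series '[[[0,0,0],0],[[0,0,0],0],[[0,0,0],0],[[0,0,0],0],[[0,0,0],0]]' --claw 1

```text
clock: 10.78
eef_pos: [519.5, -90.5, 43.3]
tool_rot: [-3.138, 0.005, 1.568]
force: [0.7, 0.0, 0.5]
width: 85.1
```

>>> move_arm --series '[[[0,0,-0.01],0],[[0,0,-0.03],0],[[0,0,-0.06],0],[[0,0,-0.09],0],[[0,0,-0.11],0]]'

```text
clock: 11.4
eef_pos: [520.4, -90.1, 155.4]
tool_rot: [-3.14, 0.005, 1.568]
force: [0.2, 0.6, 0.7]
width: 85.6
```

Run:
```python
from h import *
im=get_image("top"); sc=get_image("scene"); s=read_state(); print(s['eef_pos'],s['tool_rot'],s['force'],s['width'])
o=np.zeros((600,800,3),np.uint8)
o[:300,:]=cv2.resize(im[205:265,245:405],(800,300),interpolation=cv2.INTER_CUBIC)
o[300:,:600]=cv2.resize(sc[150:220,190:330],(600,300),interpolation=cv2.INTER_CUBIC)
cv2.imwrite('pics/c4.png',o)
for n,i,b in(("top",im,(230,190,300,270)),):
    m=cv2.inRange(cv2.cvtColor(i,cv2.COLOR_BGR2HSV)[190:280,240:360],np.array((0,150,60)),np.array((6,255,255))); print(cv2.boundingRect(m))
```

```text
[521.53235682 -90.28472316 155.92572255] [3.14055849 0.00514554 1.56796944] [ 0.83256443  0.47165125 -0.31690473] 85.16429200788035
(33, 37, 44, 25)
```

View pics/c4.png

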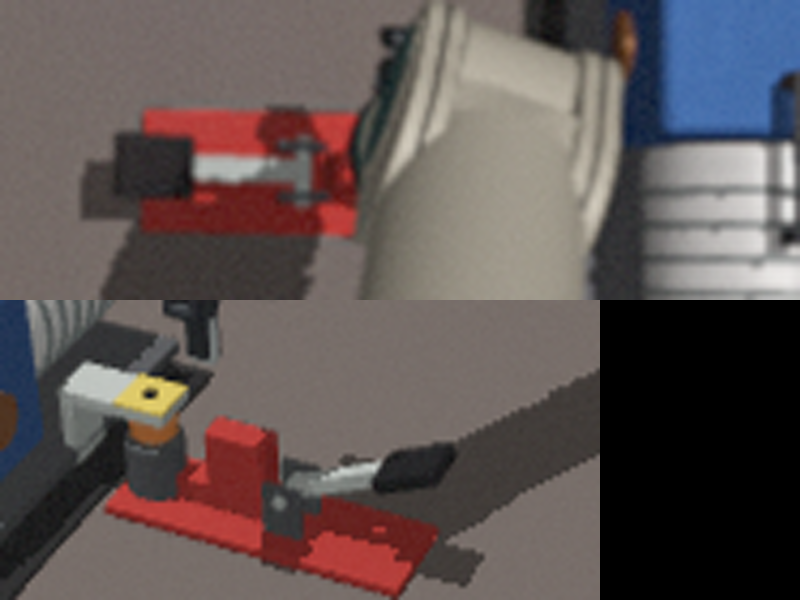

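Run:
```python
from h import *
def t(cx,cy,z): return at("top",((cx+.5)/5-.5+245,(cy+.5)/5-.5+205),z)
a,b=t(143,109,10),t(142,234,10); print("rear",a,b,"saddle y",(a+b)[1]/2-215); print("pad",t(153,164,94),t(192,164,92),t(115,164,96))
plan([(519,35,170,1.571)])
```

```text
rear [557.8  49.2] [476.7  48.2] saddle y -166.3
pad [518.8  43.5] [519.4  19.6] [518.2  66.6]
(519, 35, 170, 1.571) shift [ 0.1252 -0.0029 -0.0147] turn -0.003
```

>>> move_arm --series '[[[0.025,-0.001,-0.01],0],[[0.06,-0.002,-0.01],0],[[0.095,-0.003,-0.01],0],[[0.125,-0.003,0],0],[[0.132,-0.003,0],0]]' --claw 0

```text
clock: 12.12
eef_pos: [517.8, 43.9, 154.2]
tool_rot: [-3.14, 0.005, 1.572]
force: [0.2, -0.7, -0.8]
width: 0.1
```

>>> move_arm --series '[[[0,0,0.015],0],[[0,0,0.03],0],[[0,0,0.045],0],[[0,0,0.053],0],[[0,0,0.053],0]]'

```text
clock: 12.75
eef_pos: [517.4, 43.2, 100.5]
tool_rot: [-3.139, 0.005, 1.571]
force: [0.0, -0.9, -0.1]
width: 0.1
```

Run:
```python
from h import *
s=read_state(); print(s['eef_pos'],s['force'],s['width']); plan([(518.5,42,92,1.571),(518.5,53,47,1.571)])
sc=get_image("scene"); cv2.imwrite('pics/s5.png',cv2.resize(sc[130:220,190:340],(800,480),interpolation=cv2.INTER_CUBIC))
```

```text
[517.43530729  43.15697251 100.46355906] [ 0.03660856 -0.9493257  -0.07987147] 0.05557822932650058
(518.5, 42, 92, 1.571) shift [-0.0011  0.0011  0.0085] turn -0.0001
(518.5, 53, 47, 1.571) shift [0.011 0.    0.045] turn -0.0
```

View pics/s5.png

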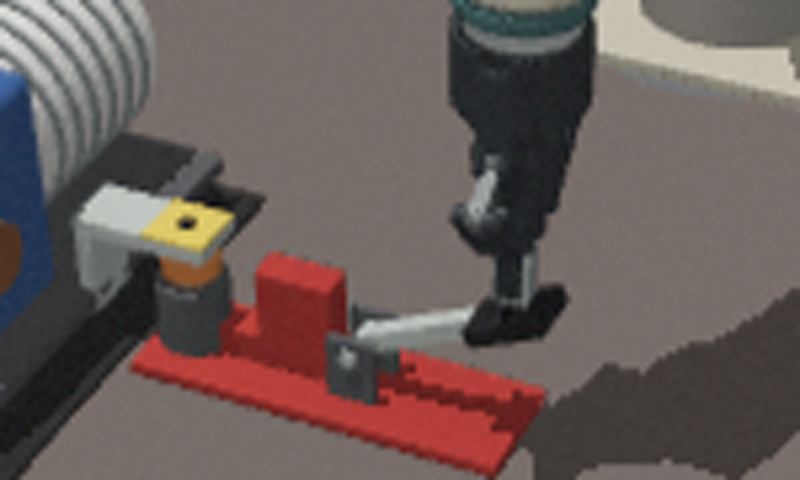

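>>> move_arm --series '[[[0,0.001,0.008],0],[[0.001,0.001,0.013],0],[[0.003,0.001,0.018],0],[[0.005,0.001,0.023],0],[[0.006,0.001,0.028],0]]'

```text
clock: 13.42
eef_pos: [519.5, 49.7, 73.6]
tool_rot: [-3.141, 0.004, 1.571]
force: [-2.8, 0.7, 21.4]
width: -0.3
```

>>> move_arm --series '[[[0.001,0,0.006],0],[[0.003,0,0.012],0],[[0.004,0,0.018],0],[[0.004,0,0.023],0],[[0.004,0,0.025],0]]'

```text
clock: 14.05
eef_pos: [519.5, 54.1, 50.1]
tool_rot: [3.141, 0.003, 1.572]
force: [-2.9, 2.2, 22.5]
width: 0.0
```

>>> move_arm --series '[[[0,0,0.002],0],[[0,0,0.003],0],[[0,0,0.003],0],[[0,0,0.003],0]]'

```text
clock: 14.55
eef_pos: [519.5, 54.2, 48.9]
tool_rot: [3.141, 0.002, 1.571]
force: [-2.7, 0.2, 23.6]
width: 0.1
```

Run:
```python
from h import *
s=read_state(); print(s['eef_pos'],s['force'])
im=get_image("top");sc=get_image("scene"); o=np.zeros((600,800,3),np.uint8)
o[:300,:]=cv2.resize(im[205:265,245:405],(800,300),interpolation=cv2.INTER_CUBIC)
o[300:,:600]=cv2.resize(sc[140:215,190:340],(600,300),interpolation=cv2.INTER_CUBIC)
cv2.imwrite('pics/c6.png',o)
```

```text
[519.54102093  54.24258039  48.88953685] [-2.71332424  0.15058254 23.60376023]
```

View pics/c6.png

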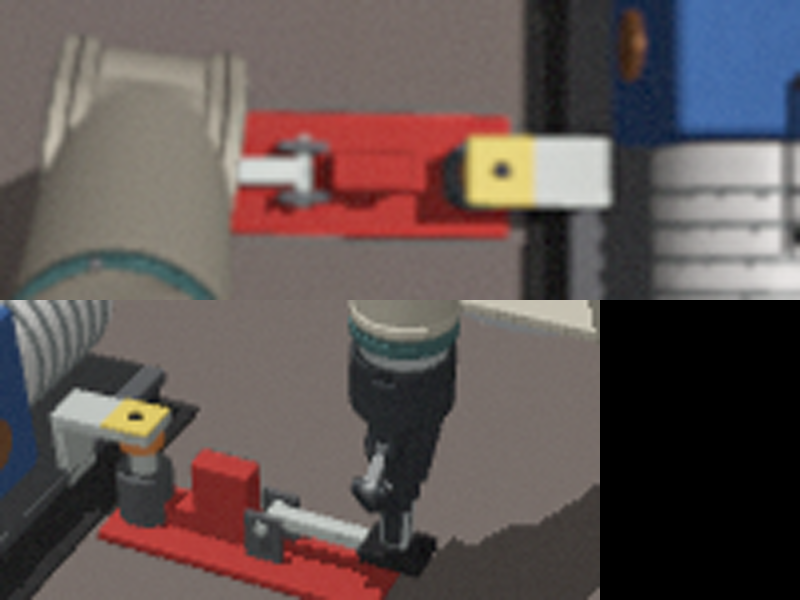

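The handle is down, the saddle is extended, and the jack's front edge is under the lug, just short of the mat. Now I let it come back up along the same arc.

>>> move_arm --series '[[[0,0,-0.008],0],[[-0.002,0,-0.017],0],[[-0.004,0,-0.026],0],[[-0.007,0,-0.035],0],[[-0.01,0,-0.044],0]]'

```text
clock: 15.28
eef_pos: [519.1, 43.5, 93.0]
tool_rot: [3.141, 0.003, 1.571]
force: [0.5, -2.0, 0.9]
width: 0.1
```

>>> move_arm --series '[[[-0.002,-0.001,-0.008],0],[[-0.002,-0.001,-0.015],0],[[-0.002,-0.001,-0.017],0],[[-0.002,-0.001,-0.017],0],[[-0.002,-0.001,-0.017],0]]'

```text
clock: 15.9
eef_pos: [517.9, 41.7, 109.7]
tool_rot: [-3.141, 0.003, 1.571]
force: [-0.2, -0.7, -0.4]
width: -0.4
```

Run:
```python
from h import *
s=read_state(); print(s['eef_pos'],s['force']); plan([(518.5,42,100,1.571)])
im=get_image("top");sc=get_image("scene"); o=np.zeros((600,800,3),np.uint8)
o[:300,:]=cv2.resize(im[205:265,245:405],(800,300),interpolation=cv2.INTER_CUBIC)
o[300:,:600]=cv2.resize(sc[140:215,190:340],(600,300),interpolation=cv2.INTER_CUBIC)
cv2.imwrite('pics/c7.png',o)
def t(cx,cy,z): return at("top",((cx+.5)/5-.5+245,(cy+.5)/5-.5+205),z)
print("during stroke: front edge",t(509,117,10),t(508,236,10))
```

```text
[517.90283884  41.72780396 109.70698436] [-0.21544647 -0.66167164 -0.44856753]
(518.5, 42, 100, 1.571) shift [0.0003 0.0006 0.0097] turn 0.0002
during stroke: front edge [ 557.7 -190.8] [ 479.9 -190.6]
```

View pics/c7.png

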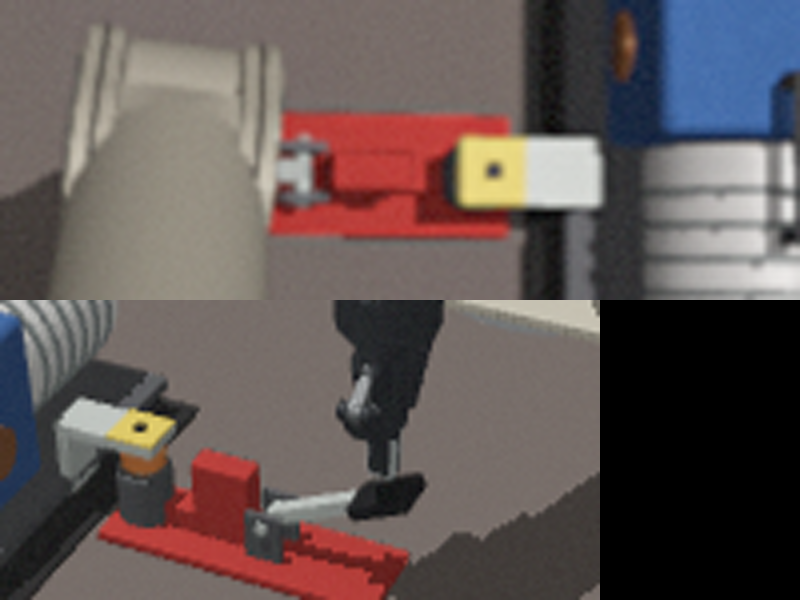

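The handle is back up (pad at (390,495)), the pump has settled, and the jack hasn't moved (saddle about (519,-166)). Now the second stroke.

>>> move_arm --series '[[[0.001,0.001,0.01],0],[[0.001,0.001,0.017],0],[[0.003,0.001,0.023],0],[[0.005,0.001,0.029],0],[[0.007,0.001,0.035],0]]'

```text
clock: 16.62
eef_pos: [519.2, 48.8, 74.7]
tool_rot: [3.142, 0.003, 1.571]
force: [-2.7, -0.0, 18.6]
width: -0.2
```

>>> move_arm --series '[[[0.002,0,0.006],0],[[0.004,0,0.012],0],[[0.005,0,0.018],0],[[0.006,0,0.024],0],[[0.006,0,0.027],0]]'

```text
clock: 17.25
eef_pos: [519.1, 53.7, 49.1]
tool_rot: [3.141, 0.003, 1.57]
force: [-3.6, -1.0, 23.5]
width: 0.3
```

>>> move_arm --series '[[[0,0,0.002],0],[[0,0,0.003],0],[[0,0,0.003],0],[[0,0,0.003],0],[[0,0,0.003],0]]'

```text
clock: 17.88
eef_pos: [519.2, 53.7, 48.5]
tool_rot: [3.14, 0.002, 1.57]
force: [-6.0, 1.1, 29.4]
width: 0.1
```

Run:
```python
from h import *
im=get_image("top");sc=get_image("scene"); o=np.zeros((600,800,3),np.uint8)
o[:300,:]=cv2.resize(im[205:265,245:405],(800,300),interpolation=cv2.INTER_CUBIC)
o[300:,:600]=cv2.resize(sc[140:215,190:340],(600,300),interpolation=cv2.INTER_CUBIC)
cv2.imwrite('pics/c8.png',o)
s=read_state(); print(s['eef_pos'],s['force'],s['qd'].round(3))
```

```text
[519.21489609  53.67360661  48.53999916] [-5.11667335 -0.26853978 30.0728327 ] [ 0.001  0.    -0.     0.001  0.    -0.     0.002]
```

View pics/c8.png

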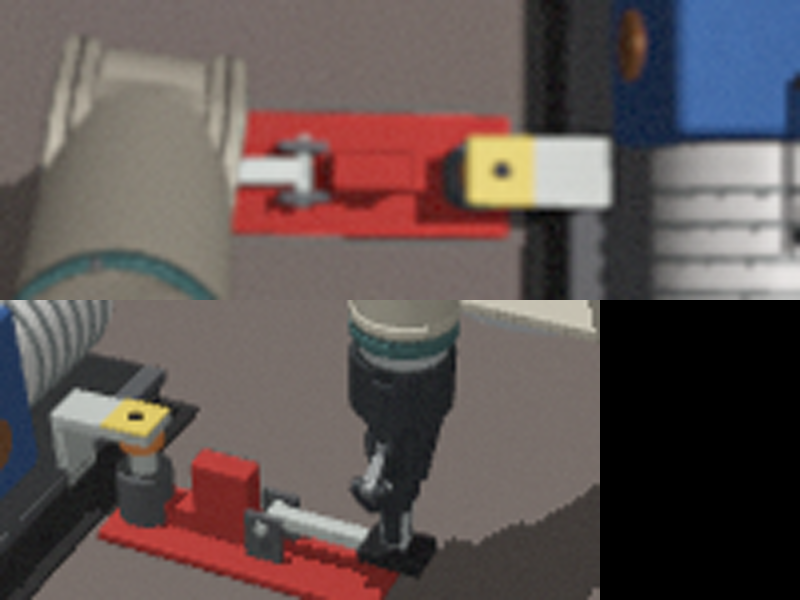

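The picture matches the first full stroke: handle level at its stop, pump raised, and about 30 N held steadily. I'm handing the job in.

```bash
python3 -c "
from cell import *
print(finish_job())"
```

```text
the job is handed in; nothing more can be done
None
```

I set the jack under the lug, pumped one full trial stroke, then pressed the handle down again and handed the job in while still holding it. The clock read about 18 s of the 61 s allowed; `finish_job()` reports no verdict.

- **Jack position:** the base plate's front edge in the top view puts the saddle at about (519, -166) mm. The lift point measures (519, -165.5), well inside the 15 mm limit. The jack did not visibly move during either stroke.
- **Trial stroke:** the handle went fully down and the lug rose with the saddle. The handle then came back up and the pump settled.
- **Final hold:** the fingertips are at 48.5 mm, so the handle is at its stop. The push is steady at about 30 N, the pump is raised on the saddle, and the arm is clear of the pump.
- **Higher push than stated:** the 30 N includes pressing against the stop. During the strokes it took 19–24 N, slightly above the stated 10–20 N.
- **Not measured directly:** I judged handle angle, pump tilt and saddle contact from the pictures and fingertip height. The box, crucible and rack were never approached, but I did not measure them again at the end.

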